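# Clamp the repaired cowl for sanding

## Robot

A 7-joint arm with a two-finger parallel gripper is mounted at the origin on the work surface. World frame = base frame: x ahead of the robot, y to its left, z up, the work surface at z = 0. Lengths are in mm, angles in rad, forces in N, time in s.
With the tool pointing down it reaches from about 400 to 875 mm from the base axis. Payload 4.4 kg.
Tool frame: the origin (TCP) lies midway between the tips of the shut fingers; the grasp point (between the pads) lies 19 mm behind it; z points along the fingers, y is the line along which they close (so a half turn about z gives the same grasp; the last joint's range is limited). The gripper opens to 85 mm and grips with 20 to 120 N. Pads are 22 mm wide; open, the fingers measure 114 mm over their backs; the gripper's body (76 mm by 85 mm) begins 54 mm behind the grasp point. The pads swing forward as they close: fully open they stand 13 mm farther back than shut.
Start: joints at [-1.256, 0.628, 0.038, 1.517, -0.027, 0.996, -0.02], TCP at [241.558, 603.463, 207.913] pointing down, gripper open.
Joint ranges: [-3.06, 3.06], [-0.37, 2.12], [-1.25, 1.32], [0.18, 2.47], [-1.1, 4.24], [0.23, 1.98], [-2.94, 2.94]. Speed limits (rad/s): [2.57, 2.57, 3.14, 3.14, 3.14, 3.14, 3.14].

## Interface

Orientations are given as [roll, pitch, yaw] about the fixed x, y, z axes, in that order (R = Rz(yaw) Ry(pitch) Rx(roll)).
In Python, from cell import read_state, get_image, finish_job gives the robot as it stands.
- The arm moves only by the tool send_rows, never from a script. Its argument "series" is a list of rows, each an object of numbers: "ax", "ay", "az": the turn, a rotation vector about the tool's x, y, z in rad; "dx", "dy", "dz": the shift along the tool's x, y, z in cm; "hand": the closure, from 0 (fully open) to 1 (shut). In form: [{"ax": .., "ay": .., "az": .., "dx": .., "dy": .., "dz": .., "hand": ..}, ...]. A call has 1 to 10 rows; each row is the pose to reach, as a shift and turn from the pose commanded when the call began, along the tool's axes at that moment; what a row does not reach only later rows make up. A row lasts 1/10 s, in which the tool goes at most 50 mm and 8.59 degrees, less where a joint would pass 70% of its speed; a pose out of reach is approached as far as the arm can. A call with a gripper value outside its range is refused whole. The fingers move at their own pace and stop on an object; the grip force is fixed at half the most. Time passes only in rows, so rows that repeat a pose let the fingers close. It gives the time, the measured TCP pose, the force, the opening and the grip force at its end, in the units of the state.
- read_state(): the state, without advancing time (a new reading comes with each control period).
- get_image(name): name is "scene" or "top" or "wrist"; returns a dict with "pixels" (420x560x3 uint8, red, green, blue), "mtx" (3x3 intrinsics, pixels), "R" (3x3) and "t" (3): a world point X has camera coordinates R X + t. Camera axes: x right, y down, z forward; pixel columns grow to the right and rows downward; lengths in mm; the calibration is good to about 2 mm. A picture is of the moment at which its call begins. There is no depth.
- finish_job(): hands the job in; it is judged then, once.
The state is a dict: "clock": time; "qpos": joint angles; "qd": joint speeds; "tau": joint torques, N m; "eef_pos": TCP position; "tool_rot": TCP orientation; "force": force on the tool from outside, world axes, zero at the start; "torque": the same for the moment, N m; "width": finger opening in mm; "gripper_force": force on a finger pad.
Only numpy, scipy, OpenCV 4.12 (cv2) and the standard library are available. Lean on these libraries where they do the work, as an engineer would, in place of code of your own. Each camera call takes 0.05 s, during which the arm holds its last target. There are 200 camera calls.

## Task

Lay the dark cowl with the orange repair patches upright and lengthwise on the clamp's bed between its two jaws and let go of it. Then squeeze and release the clamp's orange trigger repeatedly until the cowl is held tight against the fixed jaw with the sliding jaw's spring pad pressed well in, clearly more than half way, and leave the trigger released. Close the jaw with the trigger only, never by pushing the sliding jaw, and leave the white cowl and the other things where they are.

Things in the scene. Friction and masses are not known exactly. Their poses are not given: they have to be found in the camera images.
- clamp: One-hand bar clamp fixed to the bench on a wooden board (local x -115 to 220 mm, 84 wide, 12 thick). Origin on the bench under the fixed jaw's gripping face; x runs along the bar from handle to sliding jaw, z up. From the handle (-x end): handle, trigger, fixed jaw, bed, sliding jaw. The steel bar's tail (32 to 50 mm high) slides out past the handle, to x -175 at most
- jaw: The black sliding jaw (22 x 42 mm, 62 to 106 mm high) and its steel bar, with the orange pad on a yellow plunger. Frame as the clamp's when fully open (pad face 158 mm from the fixed face); it starts 0 to 20 mm and goes up to 72 mm towards the fixed jaw, about 11 mm for a full squeeze, less for a partial one, and stays where it got to. Only the trigger is to move it (14 N of friction)
- pad (a joint): How far the spring pad is pressed into the sliding jaw, m: 0 sprung out, 0.010 fully in. The spring is 1.2 N per mm, so 12 N fully in; the yellow plunger behind it disappears as it goes in. Rises only once the cowl is pressed against the fixed jaw
- trigger (a joint): Trigger angle, rad: 0 released, 0.148 squeezed to its stop (16 mm at the roll). A spring returns it (2 to 3 N at the roll); squeezing takes 10 to 17 N at the roll. Once the pad is fully in, the trigger still moves but the ratchet slips
- trigger_front (a point): Point of the orange trigger's roll (16 mm thick, 34 wide) facing the jaws, 132 mm above the bench, at clamp x -52 when released. Squeezed, it goes 16 mm towards the handle. Fingers straddle trigger and fixed handle from above, closing along the clamp's x: 50 mm overall released, 34 squeezed. For a full stroke with the arm still, centre the fingers 33 mm from this point towards the handle
- handle_back (a point): Back face of the fixed handle (black with orange inlay, 15 mm thick along x, 34 wide, top 156 mm above the bench), 132 mm above the bench, at clamp x -102
- pad_face (a point): Centre of the orange spring pad's gripping face (40 wide x 36 mm high), 81 mm above the bench
- bed_mid (a point): Point on top of the bed, 60 mm above the bench, 65 mm from the fixed jaw's face. The fixed jaw (black, orange face) is 22 x 42 mm, 60 to 102 mm high, at clamp x -22 to 0. The bed is a pair of dark rails 38 mm wide overall, with its top 60 mm above the bench, running from the fixed jaw to the clamp's x 220
- dark_cowl_mid (a point): Centre (half-way up) of the dark cowl with orange and white repair bands: solid moulded shell 110 long (its x) x 44 wide (y) x 44 mm high (z), flat underside and ends, rounded top, about 0.25 kg. Starts flat on the bench at one side of the clamp, the white cowl at the other side. Either end may face the fixed jaw
- white_cowl_mid (a point): Centre of the finished white cowl with black vents, same size; to be left alone
- sanding_block: Loose cork sanding block 60 x 107 x 24 mm, origin under its centre; to be left alone
- tape_measure: Loose green and black tape measure, 68 x 42 x 62 mm, origin under its centre; to be left alone
- filler_jar: Loose jar with red lid, 68 mm diameter, 85 mm high, origin under its centre; to be left alone
- primer_can: Loose blue can, 60 mm diameter, 170 mm high, origin under its centre; to be left alone
Things that resemble listed ones, but are neither listed nor needed, are in the scene too. What is shaped like the part that bears dark_cowl_mid but yellow is not meant.

How it is judged (in metres and radians):
On the way, in this order (a step that is already met when the one before it is completed fails the run):
1. the dark cowl lies upright and lengthwise on the bed between the jaws, let go (z of dark_cowl_mid in the frame of clamp between 0.077 and 0.088 m and y of dark_cowl_mid in the frame of clamp between -0.013 and 0.013 m and angle between the x axis of dark_cowl_mid and the x axis of clamp, either way round below 0.15 rad and angle between dark_cowl_mid's own z axis and vertical below 0.12 rad and contact force between dark_cowl and the fingers below 0.1 N and x of dark_cowl_mid in the frame of clamp between 0.04 and 0.115 m), for 0.2 s.
2. then the trigger is squeezed a first time (value of joint trigger above 0.06 rad), for 0.02 s.
3. and released (value of joint trigger below 0.03 rad), for 0.02 s.
4. and squeezed again (value of joint trigger above 0.06 rad), for 0.02 s.
At the end, for the whole second after the job is handed in: The dark cowl lies upright on the bed (within 13 mm of its centre line, within 8 degrees of lengthwise), held between the jaws with the spring pad pressed in by more than 5 of its 10 mm (over 5 N on it) and its other end against the fixed jaw (within 4 mm), at rest, and the trigger is released (z of dark_cowl_mid in the frame of clamp between 0.077 and 0.088 m and y of dark_cowl_mid in the frame of clamp between -0.013 and 0.013 m and angle between the x axis of dark_cowl_mid and the x axis of clamp, either way round below 0.15 rad and angle between dark_cowl_mid's own z axis and vertical below 0.12 rad and contact force between dark_cowl and the fingers below 0.1 N and value of joint pad above 0.005 m and contact force between dark_cowl and jaw above 5 N and x of dark_cowl_mid in the frame of clamp between 0.05 and 0.059 m and value of joint trigger below 0.03 rad and linear speed of dark_cowl below 0.02 m/s); the robot touches nothing.
It fails at once if the robot pushes the sliding jaw (contact force between any of the fingers, the arm and jaw above 4 N).
It fails at once if the white cowl is disturbed (moved more than 30 mm) (distance of white_cowl_mid from where it was at the start of the episode above 0.03 m).
It fails at once if another loose thing is disturbed (moved more than 30 mm) (distance of any of sanding_block, tape_measure, filler_jar, primer_can from where it was at the start of the episode above 0.03 m).
It also fails if it takes over 64 s, if anything falls off the work surface, if the arm or the gripper's body presses on something with over 40 N, if the wrist force passes 120 N, or if a joint passes its speed limit or range.

## Working session

There is one attempt and no reset: what is moved stays moved. The work goes in short steps, Python scripts to look and compute and a tool call to move; the robot and the scene stay as the last step left them, time stands still between calls to the robot, and variables do not carry over. Pictures are saved under pics/ and viewed, at most 10 in all, crops included, and the job is handed in when it is done.

Besides the shell and the picture viewer there is one more tool, called after "Emit:" by a JSON object that holds its "api" and its "payload". send_rows: Moves the arm, as the interface text tells. Its arguments: {"type":"object","properties":{"series":{"type":"array","items":{"type":"object","properties":{"ax":{"type":"number"},"ay":{"type":"number"},"az":{"type":"number"},"dx":{"type":"number"},"dy":{"type":"number"},"dz":{"type":"number"},"hand":{"type":"number"}}}}},"required":["series"]}

```bash
mkdir -p pics; cat > h.py <<'E'
import numpy as np, cv2
from cell import *
def save(n,f,crop=None,s=1):
    im=get_image(n); p=im["pixels"][:,:,::-1]
    if crop: a,b,c,d=crop; p=p[b:d,a:c]
    cv2.imwrite("pics/"+f,cv2.resize(p,None,fx=s,fy=s,interpolation=cv2.INTER_CUBIC)); return im
def back(im,u,v,z):
    K,R,t=[np.array(im[k],float) for k in("mtx","R","t")]; t=t.ravel()
    d=R.T@np.linalg.inv(K)@[u,v,1]; c=-R.T@t
    return c+d*(z-c[2])/d[2]
def proj(im,X):
    K,R,t=[np.array(im[k],float) for k in("mtx","R","t")]
    q=K@(R@np.array(X,float)+t.ravel()); return q[:2]/q[2]
E
python3 - <<'E'
from h import *
a=save("top","top1.png",s=1.42)
b=save("scene","scene1.png",s=1.42)
for i in(a,b): print(np.round(-np.array(i["R"]).T@np.array(i["t"]).ravel()),np.round(i["mtx"],1).tolist())
print(read_state())
E
```

```text
[ 342.   48. 1139.] [[426.6, 0.0, 283.0], [0.0, 426.6, 204.9], [0.0, 0.0, 1.0]]
[1379. -394. 1210.] [[494.2, 0.0, 282.6], [0.0, 494.2, 208.3], [0.0, 0.0, 1.0]]
{'clock': 0.1, 'qpos': array([-1.25585368,  0.62923837,  0.03843513,  1.51827819, -0.02700654,
        0.99630548, -0.01996231]), 'qd': array([ 0.00156401, -0.00309879, -0.00145589, -0.00236738,  0.00135797,
        0.00014829,  0.00171938]), 'tau': array([ 3.11725249e-03, -5.64525390e+01,  1.23049300e+00, -1.93970793e+01,
        1.12770169e-02,  5.41179761e-03, -2.83667532e-05]), 'eef_pos': array([241.28600394, 602.9036551 , 207.08753992]), 'tool_rot': array([-3.13988075e+00,  5.53245137e-06,  2.76089171e+00]), 'force': array([-0.4700642 , -0.1721814 ,  1.25561589]), 'torque': array([ 0.02930209, -0.01052389, -0.01384623]), 'gripper_force': 0.0, 'width': 85.39279462843523}
```

View pics/top1.png

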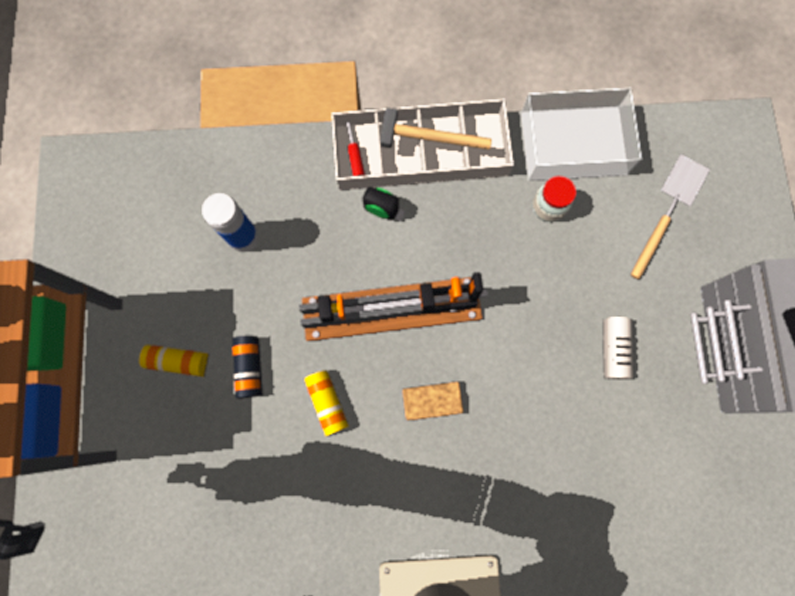

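View pics/scene1.png

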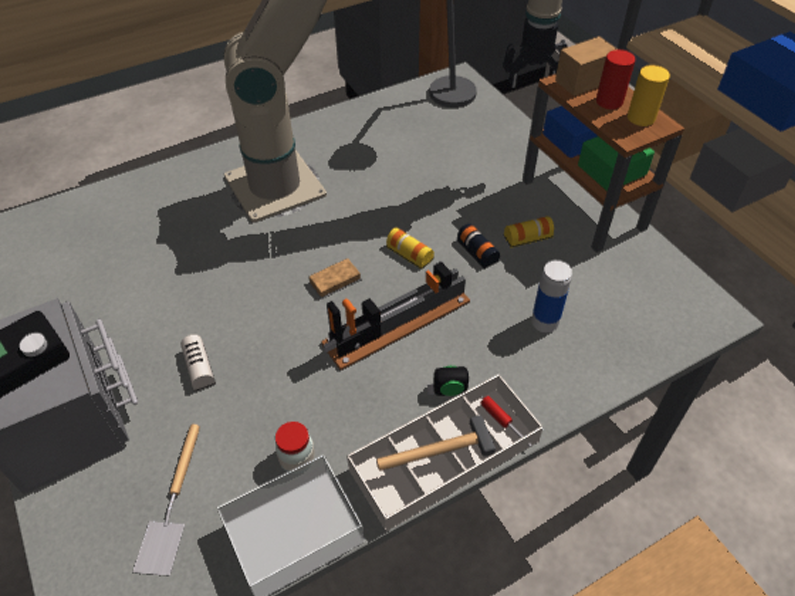

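Top view, scaled pixels: the dark cowl with orange bands and a white band is at (246,366). The yellow look-alikes are at (174,360) and (325,403), and the white cowl is at (618,348). The clamp runs from its handle at (475,287) to the sliding jaw at about (330,305). Only the part at (246,366) is dark with orange patches, so I'll confirm it in a crop.

```bash
python3 - <<'E'
from h import *
save("top","top2.png",(150,180,350,300),4)
E
```

```text
(no output)
```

View pics/top2.png

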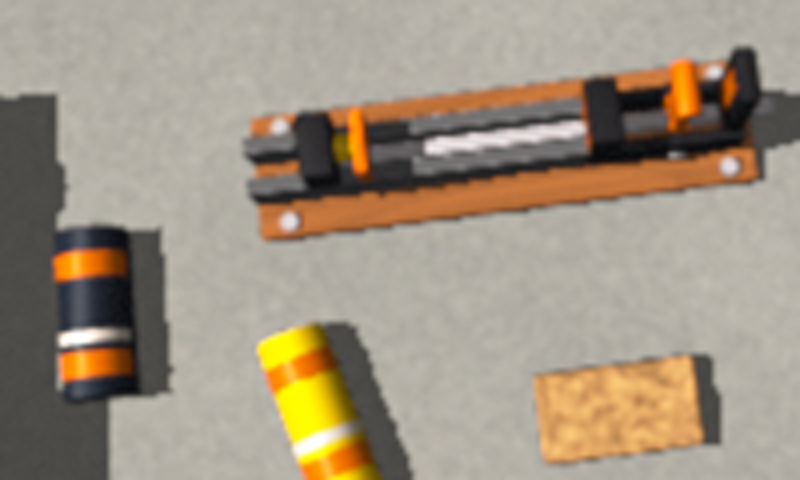

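```bash
cat > fit.py <<'E'
from h import *
from scipy.optimize import least_squares
from scipy.spatial import ConvexHull
im=get_image("top")
o=lambda x,y:np.array([150+x/4-.375,180+y/4-.375])
# clamp: px, local
C=[((265,239),(220,1,42,12)),((251,119),(220,1,-42,12)),((757,180),(-115,1,42,12)),
((585,82),(0,1,-21,102)),((618,80),(-22,1,-21,102)),((623,152),(-22,1,21,102)),((592,155),(0,1,21,102))]
def W(p,l):
    c,s=np.cos(p[2]),np.sin(p[2]); return np.array([p[0]+c*l[0]-s*l[1],p[1]+s*l[0]+c*l[1],l[2]])
def res(p,sg): return np.concatenate([proj(im,W(p,(l[0],sg*l[2],l[3])))-o(*q) for q,l in C])
for sg in(1,-1):
    r=least_squares(res,[600,0,1.5],args=(sg,),x_scale=[100,100,1]); print(sg,r.x,r.cost,np.round(r.fun,1))
    if sg==1 or r.cost<best.cost: best=r
p=best.x
for q,z in[((298,115),106),((326,113),106),((333,178),106),((305,182),106),((365,110),99),((369,176),99)]:
    X=back(im,*o(*q),z); d=X[:2]-p[:2]; c,s=np.cos(p[2]),np.sin(p[2]); print("jaw local",np.round([c*d[0]+s*d[1],-s*d[0]+c*d[1]],1))
# cowl mask
px=im["pixels"].astype(int)
for z in(0,22,44):
    print(z,[np.round(back(im,*o(*q),z)[:2],1).tolist() for q in[(57,230),(128,227),(136,392),(66,400)]])
print("campix below",proj(im,[342,48,0]))
for n,l in dict(trigfront=(-52,0,132),bed=(65,0,60),bed54=(70,0,82),handle=(-102,0,132)).items(): print(n,np.round(W(p,l),1))
E
python3 fit.py
```

```text
1 [548.31285664   1.15110041   1.62475531] 4.864901853306644 [-1.1  0.8 -0.1 -0.1  1.   1.5 -0.5  0.5  0.   0.1  0.9 -1.4 -0.2 -1.2]
-1 [533.20070939   1.34994357   1.4898038 ] 1797.5826148277276 [ -1.5 -35.5   0.2  25.4  -0.4 -18.    0.7  23.1   1.4  23.8   0.3 -10.9
  -0.8 -11.8]
jaw local [177.4 -20.6]
jaw local [160.1 -19.9]
jaw local [159.4  21.1]
jaw local [176.6  21.6]
jaw local [136.5 -20.6]
jaw local [137.9  21.1]
0 [[512.3, 356.6], [511.5, 309.1], [401.8, 304.9], [399.3, 350.9]]
22 [[509.0, 350.7], [508.3, 304.0], [400.7, 300.0], [398.2, 345.1]]
44 [[505.8, 344.7], [505.0, 299.0], [399.5, 295.0], [397.1, 339.2]]
campix below [282.3884039 294.9109359]
trigfront [551.1 -50.8 132. ]
bed [544.8  66.1  60. ]
bed54 [544.5  71.   82. ]
handle [ 553.8 -100.7  132. ]
```

The crop confirms the dark cowl at crop (95,312), with two orange bands and one white. It lies at about world (454,327), yaw about 0.05. The clamp origin is at (548,1), yaw 1.625. I'll move above the cowl, going round the shelf.

Emit:
{"api": "send_rows", "payload": {"series": [{"dx":-10.3,"dy":-25.6,"az":-0.15,"hand":0},{"dx":-10.3,"dy":-25.6,"az":-0.3,"hand":0},{"dx":-10.3,"dy":-25.6,"az":-0.425,"hand":0},{"dx":-10.3,"dy":-25.6,"az":-0.425,"hand":0},{"dx":-30,"dy":-17.7,"az":-0.425,"hand":0},{"dx":-30,"dy":-17.7,"az":-0.425,"hand":0},{"dx":-30,"dy":-17.7,"az":-0.425,"hand":0},{"dx":-30,"dy":-17.7,"az":-0.425,"hand":0},{"dx":-30,"dy":-17.7,"az":-0.425,"hand":0},{"dx":-30,"dy":-17.7,"az":-0.425,"hand":0}]}}

```text
invalid input at $.series[0]: expected keys ax, ay, az, dx, dy, dz, hand
```

```bash
python3 - <<'E'
from h import *
s=read_state(); print(s["clock"],s["eef_pos"],s["tool_rot"],s["qpos"])
a=save("wrist","w1.png",s=1.42)
print(-np.array(a["R"]).T@np.array(a["t"]).ravel())
c=np.array([454,327.]); th=.045
for z in(0,44):
  print(z,[np.round(1.42*proj(a,[c[0]+i*55*np.cos(th)-j*22*np.sin(th),c[1]+i*55*np.sin(th)+j*22*np.cos(th),z])).tolist() for i,j in((1,1),(1,-1),(-1,-1),(-1,1))])
E
```

```text
0.2 [241.39577639 603.08753399 207.34071846] [-3.14041604e+00 -1.21368387e-05  2.76082485e+00] [-1.25579626  0.62900872  0.03844539  1.51795256 -0.02700383  0.99632514
 -0.0199723 ]
[177.85850488 628.29002441 374.11309831]
0 [[258.0, 579.0], [221.0, 593.0], [166.0, 513.0], [204.0, 498.0]]
44 [[245.0, 619.0], [205.0, 634.0], [143.0, 549.0], [185.0, 532.0]]
```

View pics/w1.png

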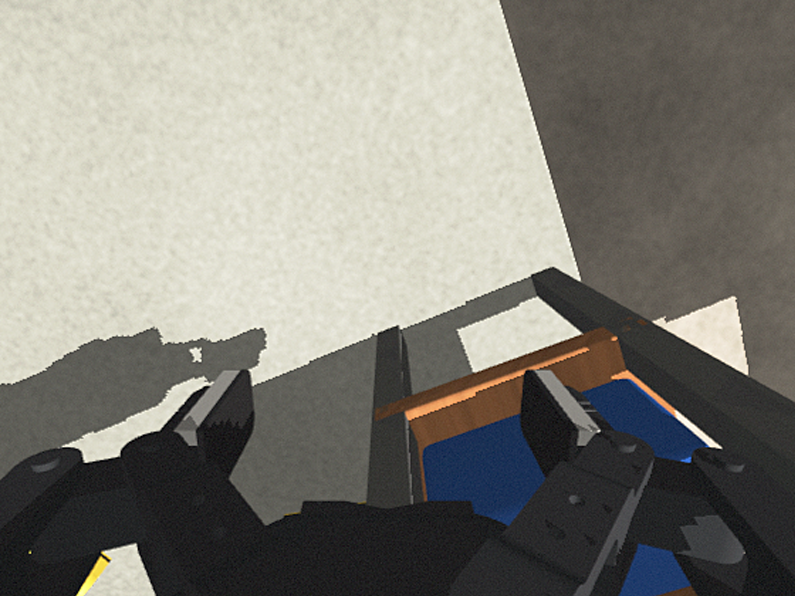

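```bash
python3 - <<'E'
from h import *
a=get_image("wrist"); t=get_image("top"); s=get_image("scene")
print(np.round(a["R"],2).tolist(), proj(a,[241,603,207])*1.42)
for q in[(390,328),(545,270)]: print("foot w",back(a,q[0]/1.42,q[1]/1.42,0))
for z in (0,200,300): print(z,[back(t,q[0]/1.42,q[1]/1.42,z).round().tolist() for q in[(118,305),(114,456),(85,295),(82,455),(30,262)]])
print([back(s,q[0]/1.42,q[1]/1.42,0).round().tolist() for q in[(604,248),(528,183),(642,228)]])
E
```

```text
[[0.37, 0.93, -0.0], [0.89, -0.36, 0.27], [0.25, -0.1, -0.96]] [386.31887256 349.82139812]
foot w [301.19768433 582.27781086   0.        ]
foot w [301.54092679 723.61659309   0.        ]
0 [[586.0, 575.0, 0.0], [307.0, 572.0, 0.0], [610.0, 639.0, 0.0], [312.0, 630.0, 0.0], [681.0, 749.0, 0.0]]
200 [[543.0, 483.0, 200.0], [313.0, 480.0, 200.0], [563.0, 535.0, 200.0], [317.0, 528.0, 200.0], [622.0, 626.0, 200.0]]
300 [[522.0, 436.0, 300.0], [316.0, 434.0, 300.0], [539.0, 483.0, 300.0], [320.0, 477.0, 300.0], [592.0, 564.0, 300.0]]
[[598.0, 598.0, 0.0], [318.0, 579.0, 0.0], [591.0, 723.0, 0.0]]
```

Emit:
{"api": "send_rows", "payload": {"series": [{"ax":0,"ay":0,"az":0,"dx":-10.3,"dy":-25.6,"dz":0,"hand":0},{"ax":0,"ay":0,"az":0,"dx":-10.3,"dy":-25.6,"dz":0,"hand":0},{"ax":0,"ay":0,"az":0,"dx":-10.3,"dy":-25.6,"dz":0,"hand":0},{"ax":0,"ay":0,"az":-0.15,"dx":-10.3,"dy":-25.6,"dz":0,"hand":0},{"ax":0,"ay":0,"az":-0.3,"dx":-30,"dy":-17.7,"dz":0,"hand":0},{"ax":0,"ay":0,"az":-0.425,"dx":-30,"dy":-17.7,"dz":0,"hand":0},{"ax":0,"ay":0,"az":-0.425,"dx":-30,"dy":-17.7,"dz":0,"hand":0},{"ax":0,"ay":0,"az":-0.425,"dx":-30,"dy":-17.7,"dz":0,"hand":0},{"ax":0,"ay":0,"az":-0.425,"dx":-30,"dy":-17.7,"dz":0,"hand":0},{"ax":0,"ay":0,"az":-0.425,"dx":-30,"dy":-17.7,"dz":0,"hand":0}]}}

```text
clock: 1.4
eef_pos: [459.5, 324.3, 207.8]
tool_rot: [-3.14, 0.003, -3.105]
force: [-1.1, 0.6, 0.1]
width: 85.6
gripper_force: 0.0
```

```bash
python3 - <<'E'
from h import *
s=read_state(); print(s["clock"],s["eef_pos"],s["tool_rot"],s["qpos"])
a=save("wrist","w2.png",s=1.42)
c=np.array([454,327.]); th=.045
for z in(0,44):
  print(z,[np.round(1.42*proj(a,[c[0]+i*55*np.cos(th)-j*22*np.sin(th),c[1]+i*55*np.sin(th)+j*22*np.cos(th),z])).tolist() for i,j in((1,1),(1,-1),(-1,-1),(-1,1))])
E
```

```text
1.4 [459.53180053 324.2504462  207.84948519] [-3.14044701  0.00331962 -3.10545815] [-0.63901711  0.5004028  -0.04082126  1.76787001  0.02936583  0.87190027
  0.91323642]
0 [[416.0, 312.0], [366.0, 313.0], [363.0, 182.0], [417.0, 182.0]]
44 [[420.0, 329.0], [363.0, 330.0], [360.0, 184.0], [421.0, 183.0]]
```

View pics/w2.png

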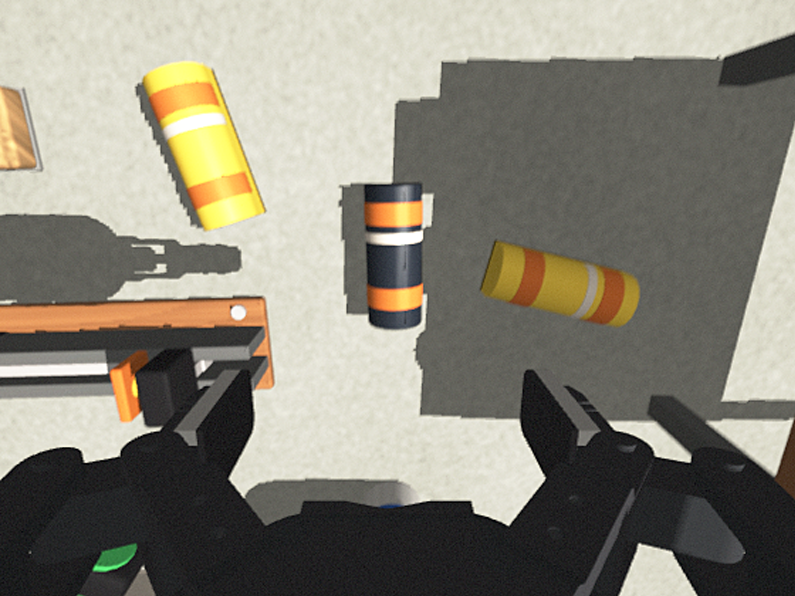

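Wrist view: the dark cowl's corners are at (365,185), (422,183), (422,325) and (369,327). That is about 3 mm further in +y than I estimated, giving a centre of about (453,330). Clamp board corners are at (264,297) and (272,386). Next I'll check the clamp against them and compute the descent.

```bash
cat >> h.py <<'E'
from scipy.spatial.transform import Rotation as Ro
def to(x,y,z,yaw):
    s=read_state(); R=Ro.from_euler("xyz",s["tool_rot"]); T=Ro.from_euler("xyz",[np.pi,0,yaw])
    print("shift cm",np.round(R.inv().apply(np.array([x,y,z])-s["eef_pos"])/10,2),"turn",np.round((R.inv()*T).as_rotvec(),3))
E
python3 - <<'E'
from h import *
a=get_image("wrist")
for q in[(264,297),(272,386)]: 
  X=back(a,q[0]/1.42,q[1]/1.42,12); p=[548.3,1.15,1.6248]; d=X[:2]-p[:2]; c,s=np.cos(p[2]),np.sin(p[2]); print(X.round(1),np.round([c*d[0]+s*d[1],-s*d[0]+c*d[1]],1))
to(453,330,6,-3.10)
E
```

```text
[492.1 224.8  12. ] [226.4  44. ]
[573.7 229.2  12. ] [226.4 -37.7]
shift cm [ 0.09  0.27 20.17] turn [ 0.    -0.001  0.001]
```

Emit:
{"api": "send_rows", "payload": {"series": [{"ax":0,"ay":0,"az":0,"dx":0.1,"dy":0.3,"dz":4,"hand":0},{"ax":0,"ay":0,"az":0,"dx":0.1,"dy":0.3,"dz":8,"hand":0},{"ax":0,"ay":0,"az":0,"dx":0.1,"dy":0.3,"dz":11,"hand":0},{"ax":0,"ay":0,"az":0,"dx":0.1,"dy":0.3,"dz":11,"hand":0},{"ax":0,"ay":0,"az":0,"dx":0.1,"dy":0.3,"dz":11,"hand":0}]}}

```text
clock: 2.0
eef_pos: [452.0, 331.7, 98.4]
tool_rot: [3.141, -0.001, -3.095]
force: [0.1, -0.4, 0.9]
width: 85.5
gripper_force: 0.0
```

```bash
python3 - <<'E'
from h import *
s=read_state(); print(s["clock"],s["eef_pos"],s["tool_rot"],s["qd"].round(3))
to(453,330,6,-3.10)
a=get_image("wrist");c=np.array([453,330.]); th=.04
cv2.imwrite("pics/w3.png",cv2.resize(a["pixels"][60:300,180:380,::-1],None,fx=2,fy=2))
print([np.round((proj(a,[c[0]+i*55*np.cos(th)-j*22*np.sin(th),c[1]+i*55*np.sin(th)+j*22*np.cos(th),z])-[180,60])*2).tolist() for z in(0,44)for i,j in((1,1),(1,-1),(-1,-1),(-1,1))])
E
```

```text
2.0 [451.96820648 331.67074687  98.36654999] [ 3.14135599e+00 -8.81332671e-04 -3.09527820e+00] [ 0.009 -0.033  0.005 -0.03   0.003 -0.001 -0.   ]
shift cm [-0.1  -0.17  9.24] turn [ 0.    -0.001  0.005]
[[228.0, 407.0], [132.0, 406.0], [128.0, 159.0], [235.0, 160.0], [236.0, 456.0], [123.0, 455.0], [117.0, 167.0], [245.0, 167.0]]
```

View pics/w3.png

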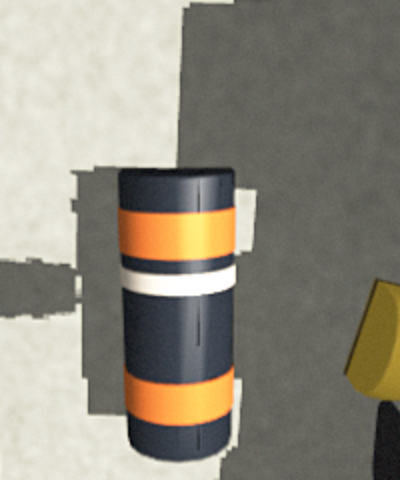

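Crop: the cowl runs from (177,168) to (183,460), so its centre agrees and its yaw is about 0.065. Descending to grasp.

Emit:
{"api": "send_rows", "payload": {"series": [{"ax":0,"ay":0,"az":-0.02,"dx":-0.15,"dy":-0.15,"dz":4,"hand":0},{"ax":0,"ay":0,"az":-0.02,"dx":-0.15,"dy":-0.15,"dz":7.5,"hand":0},{"ax":0,"ay":0,"az":-0.02,"dx":-0.15,"dy":-0.15,"dz":9.2,"hand":0},{"ax":0,"ay":0,"az":-0.02,"dx":-0.15,"dy":-0.15,"dz":9.2,"hand":0},{"ax":0,"ay":0,"az":-0.02,"dx":-0.15,"dy":-0.15,"dz":9.2,"hand":1},{"ax":0,"ay":0,"az":-0.02,"dx":-0.15,"dy":-0.15,"dz":9.2,"hand":1},{"ax":0,"ay":0,"az":-0.02,"dx":-0.15,"dy":-0.15,"dz":9.2,"hand":1},{"ax":0,"ay":0,"az":-0.02,"dx":-0.15,"dy":-0.15,"dz":9.2,"hand":1},{"ax":0,"ay":0,"az":-0.02,"dx":-0.15,"dy":-0.15,"dz":9.2,"hand":1}]}}

```text
clock: 2.95
eef_pos: [455.6, 329.6, 8.0]
tool_rot: [3.141, 0.002, -3.078]
force: [-1.6, -1.5, 11.0]
width: 34.1
gripper_force: 53.8
```

Emit:
{"api": "send_rows", "payload": {"series": [{"ax":0,"ay":0,"az":0,"dx":0,"dy":0,"dz":-1,"hand":1},{"ax":0,"ay":0,"az":0,"dx":0,"dy":0,"dz":-2,"hand":1},{"ax":0,"ay":0,"az":0,"dx":0,"dy":0,"dz":-2,"hand":1}]}}

```text
clock: 3.25
eef_pos: [455.7, 329.9, 27.5]
tool_rot: [3.14, 0.002, -3.077]
force: [0.4, -0.4, -3.1]
width: 34.2
gripper_force: 51.4
```

```bash
python3 - <<'E'
from h import *
a=get_image("wrist")["pixels"][60:420,100:460,::-1]; b=get_image("scene")["pixels"][110:210,290:390,::-1]
cv2.imwrite("pics/g1.png",np.hstack([cv2.resize(a,(396,396)),cv2.resize(b,(396,396),interpolation=cv2.INTER_CUBIC)]))
E
```

```text
(no output)
```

View pics/g1.png

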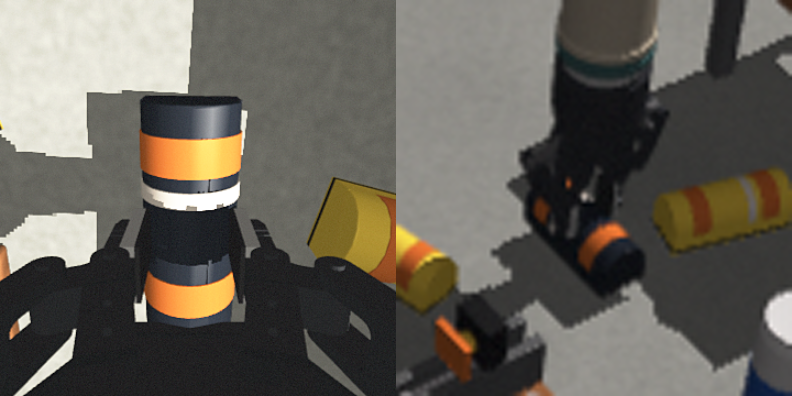

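The cowl is held level in the fingers. I'll carry it high over the clamp to a point where the wrist camera sees the clamp unobstructed.

Emit:
{"api": "send_rows", "payload": {"series": [{"ax":0,"ay":0,"az":0,"dx":0,"dy":0,"dz":-5,"hand":1},{"ax":0,"ay":0,"az":0,"dx":0,"dy":0,"dz":-10,"hand":1},{"ax":0,"ay":0,"az":0,"dx":0,"dy":0,"dz":-15,"hand":1},{"ax":0,"ay":0,"az":0,"dx":-1.7,"dy":-4,"dz":-18,"hand":1},{"ax":0,"ay":0,"az":0,"dx":-3.4,"dy":-8,"dz":-21,"hand":1},{"ax":0,"ay":0,"az":0,"dx":-5.1,"dy":-12,"dz":-23,"hand":1},{"ax":0,"ay":0,"az":0,"dx":-7,"dy":-16,"dz":-23,"hand":1},{"ax":0,"ay":0,"az":0,"dx":-9,"dy":-20,"dz":-23,"hand":1},{"ax":0,"ay":0,"az":0,"dx":-10.5,"dy":-24,"dz":-23,"hand":1},{"ax":0,"ay":0,"az":0,"dx":-11.7,"dy":-26.8,"dz":-23,"hand":1}]}}

```text
clock: 4.35
eef_pos: [589.0, 65.0, 255.2]
tool_rot: [-3.14, -0.001, -3.081]
force: [0.2, 0.6, -2.0]
width: 33.9
gripper_force: 52.4
```

Emit:
{"api": "send_rows", "payload": {"series": [{"ax":0,"ay":0,"az":0,"dx":0,"dy":0,"dz":0,"hand":1},{"ax":0,"ay":0,"az":0,"dx":0,"dy":0,"dz":0,"hand":1},{"ax":0,"ay":0,"az":0,"dx":0,"dy":0,"dz":0,"hand":1}]}}

```text
clock: 4.65
eef_pos: [587.8, 70.8, 255.3]
tool_rot: [3.14, -0.002, -3.075]
force: [-0.4, 0.2, -2.0]
width: 33.7
gripper_force: 52.3
```

```bash
python3 - <<'E'
from h import *
s=read_state(); print(s["clock"],s["eef_pos"],s["tool_rot"],s["width"],s["qpos"])
a=save("wrist","w4.png",(80,30,480,230),2)
from pickle import dump; dump(a,open("w4.pkl","wb"))
E
```

```text
4.65 [587.78385961  70.78770691 255.32993277] [ 3.14047722e+00 -1.55831633e-03 -3.07549807e+00] 33.65611204528404 [-0.14902036  0.49574501 -0.02703653  1.62348407  0.01356227  1.0239881
  1.45701696]
```

View pics/w4.png

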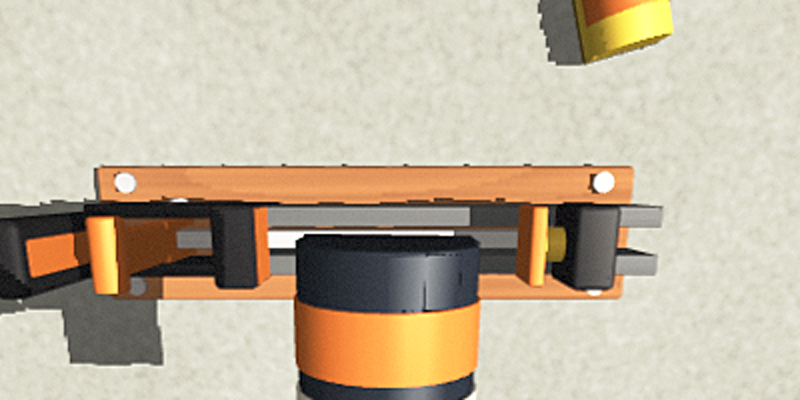

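Wrist crop: board corners are at (96,168), (632,168) and (621,298). The fixed jaw's top corners are at (214,208), (255,209), (255,287) and (217,289), and the orange pad spans columns 519–547. Refitting the clamp pose.

```bash
python3 - <<'E'
from h import *
from pickle import load
from scipy.optimize import least_squares
im=load(open("w4.pkl","rb")); o=lambda x,y:np.array([80+x/2-.25,30+y/2-.25])
C=[((96,168),(-115,42,12)),((632,168),(220,42,12)),((621,298),(220,-42,12)),((255,209),(0,21,102)),((214,208),(-22,21,102)),((255,287),(0,-21,102)),((217,289),(-22,-21,102)),((269,284),(0,-21,62))]
def W(p,l):
    c,s=np.cos(p[2]),np.sin(p[2]); return np.array([p[0]+c*l[0]-s*l[1],p[1]+s*l[0]+c*l[1],l[2]])
r=least_squares(lambda p:np.concatenate([proj(im,W(p,l))-o(*q) for q,l in C]),[548,1,1.62],x_scale=[100,100,1]); p=r.x
print(p.round(3),r.fun.round(1))
for q,z in[((519,246),63),((530,246),99),((562,246),106),((615,246),106)]:
    X=back(im,*o(*q),z);d=X[:2]-p[:2];c,s=np.cos(p[2]),np.sin(p[2]); print(z,np.round([c*d[0]+s*d[1],-s*d[0]+c*d[1]],1))
for n,l in dict(trig=(-85,0,132),place=(68,0,82)).items(): print(n,np.round(W(p,l),1))
x=W(p,(68,0,0)); to(x[0],x[1],150,p[2])
E
```

```text
[555.435   4.119   1.639] [-0.7 -0.4  1.9 -0.7  0.7  1.4 -0.7 -1.1 -2.6 -0.6  1.7  2.4 -1.   1.4
  1.4 -1.9]
63 [139.6  -1.8]
99 [137.6   1.5]
106 [151.8   2.2]
106 [177.9   2.1]
trig [561.2 -80.7 132. ]
place [550.8  72.   82. ]
shift cm [ 3.68  0.33 10.56] turn [-0.    -0.002  1.569]
```

Emit:
{"api": "send_rows", "payload": {"series": [{"ax":0,"ay":0,"az":0.15,"dx":0.5,"dy":0,"dz":2,"hand":1},{"ax":0,"ay":0,"az":0.3,"dx":1,"dy":0,"dz":4,"hand":1},{"ax":0,"ay":0,"az":0.45,"dx":2,"dy":0.1,"dz":6,"hand":1},{"ax":0,"ay":0,"az":0.6,"dx":3,"dy":0.2,"dz":8,"hand":1},{"ax":0,"ay":0,"az":0.75,"dx":3.7,"dy":0.3,"dz":8.5,"hand":1},{"ax":0,"ay":0,"az":0.9,"dx":3.7,"dy":0.3,"dz":8.5,"hand":1},{"ax":0,"ay":0,"az":1.05,"dx":3.7,"dy":0.3,"dz":8.5,"hand":1},{"ax":0,"ay":0,"az":1.2,"dx":3.7,"dy":0.3,"dz":8.5,"hand":1},{"ax":0,"ay":0,"az":1.35,"dx":3.7,"dy":0.3,"dz":8.5,"hand":1},{"ax":0,"ay":0,"az":1.49,"dx":3.7,"dy":0.3,"dz":8.5,"hand":1}]}}

```text
clock: 5.7
eef_pos: [551.1, 71.8, 170.9]
tool_rot: [-3.142, -0.001, 1.713]
force: [0.1, -0.3, -3.3]
width: 34.1
gripper_force: 52.3
```

Emit:
{"api": "send_rows", "payload": {"series": [{"ax":0,"ay":0,"az":0.08,"dx":0,"dy":0,"dz":0,"hand":1},{"ax":0,"ay":0,"az":0.08,"dx":0,"dy":0,"dz":0,"hand":1},{"ax":0,"ay":0,"az":0.08,"dx":0,"dy":0,"dz":0,"hand":1},{"ax":0,"ay":0,"az":0.08,"dx":0,"dy":0,"dz":0,"hand":1}]}}

```text
clock: 6.1
eef_pos: [551.4, 70.5, 170.9]
tool_rot: [3.142, -0.0, 1.638]
force: [-0.0, 0.9, -2.4]
width: 33.7
gripper_force: 52.3
```

```bash
python3 - <<'E'
from h import *
s=read_state(); print(s["clock"],s["eef_pos"],s["tool_rot"],s["width"],s["qpos"])
a=save("wrist","w5.png",(160,0,400,300),2)
from pickle import dump; dump(a,open("w5.pkl","wb"))
E
```

```text
6.1 [551.41338013  70.54166657 170.94906049] [ 3.14158541e+00 -4.96225108e-04  1.63824633e+00] 33.7463967533701 [-0.44096494  0.56970375  0.40372162  1.8318847  -0.300479    0.80027169
  0.18434754]
```

View pics/w5.png

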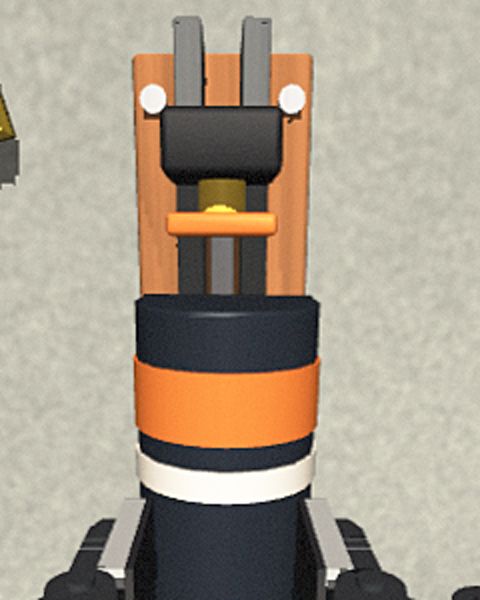

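Wrist crop: board edges are at columns 132 and 313 (centre 222.5), the jaw runs 161–283, the pad 166–277 with its face at row 235, and the cowl 134–319. They're nearly aligned, so I'll compute the residual offset.

```bash
python3 - <<'E'
from h import *
from pickle import load
im=load(open("w5.pkl","rb")); o=lambda x,y:np.array([160+x/2-.25,y/2-.25])
s=read_state(); R=Ro.from_euler("xyz",s["tool_rot"])
print("cam in tool",R.inv().apply(-np.array(im["R"]).T@np.array(im["t"]).ravel()-s["eef_pos"]).round(1))
def f(n,*qz):
    P=[R.inv().apply(back(im,*o(*q),z)-s["eef_pos"]) for q,z in qz]; print(n,np.round(P,1).tolist(),np.mean(P,0).round(1))
f("board end",((132,58),12),((313,58),12))
f("board near",((139,270),12),((306,270),12))
f("jaw back",((161,107),106),((283,107),106))
f("pad face top",((166,235),99),((277,235),99))
f("rails",((173,60),60),((271,60),60))
zb=s["eef_pos"][2]-8
f("cowl end top",((227,298),zb+43),)
f("cowl end sides",((134,310),zb+22),((319,310),zb+22))
E
```

```text
cam in tool [  68.1   -0.5 -166.8]
board end [[150.6, -43.1, 159.0], [150.7, 40.1, 159.0]] [150.7  -1.5 159. ]
board near [[55.6, -43.2, 159.0], [55.8, 40.4, 159.0]] [ 55.7  -1.4 159. ]
jaw back [[112.2, -21.7, 65.0], [112.2, 19.0, 65.0]] [112.2  -1.4  65. ]
pad face top [[71.3, -21.6, 72.0], [71.4, 18.5, 72.0]] [71.3 -1.5 72. ]
rails [[137.8, -20.8, 111.0], [137.8, 17.7, 111.0]] [137.8  -1.5 111. ]
cowl end top [[57.5, 0.1, -35.0]] [ 57.5   0.1 -35. ]
cowl end sides [[53.0, -22.0, -14.0], [53.0, 22.1, -14.0]] [ 53.   0. -14.]
```

Emit:
{"api": "send_rows", "payload": {"series": [{"ax":0,"ay":0,"az":0,"dx":0,"dy":-0.15,"dz":2,"hand":1},{"ax":0,"ay":0,"az":0,"dx":-0.1,"dy":-0.15,"dz":4,"hand":1},{"ax":0,"ay":0,"az":0,"dx":-0.1,"dy":-0.15,"dz":6,"hand":1},{"ax":0,"ay":0,"az":0,"dx":-0.1,"dy":-0.15,"dz":8,"hand":1},{"ax":0,"ay":0,"az":0,"dx":-0.1,"dy":-0.15,"dz":9.5,"hand":1},{"ax":0,"ay":0,"az":0,"dx":-0.1,"dy":-0.15,"dz":10.1,"hand":1},{"ax":0,"ay":0,"az":0,"dx":-0.1,"dy":-0.15,"dz":10.1,"hand":1},{"ax":0,"ay":0,"az":0,"dx":-0.1,"dy":-0.15,"dz":10.1,"hand":1}]}}

```text
clock: 6.95
eef_pos: [550.7, 68.7, 70.5]
tool_rot: [3.141, -0.0, 1.636]
force: [0.5, 0.8, -2.5]
width: 33.9
gripper_force: 52.3
```

Emit:
{"api": "send_rows", "payload": {"series": [{"ax":0,"ay":0,"az":0,"dx":0,"dy":0,"dz":0.15,"hand":1},{"ax":0,"ay":0,"az":0,"dx":0,"dy":0,"dz":0.3,"hand":1},{"ax":0,"ay":0,"az":0,"dx":0,"dy":0,"dz":0.3,"hand":1}]}}

```text
clock: 7.25
eef_pos: [550.9, 68.9, 68.2]
tool_rot: [3.14, -0.001, 1.636]
force: [-0.2, 0.5, 5.7]
width: 34.3
gripper_force: 55.1
```

Contact with the bed. Releasing and rising.

Emit:
{"api": "send_rows", "payload": {"series": [{"ax":0,"ay":0,"az":0,"dx":0,"dy":0,"dz":0,"hand":0},{"ax":0,"ay":0,"az":0,"dx":0,"dy":0,"dz":0,"hand":0},{"ax":0,"ay":0,"az":0,"dx":0,"dy":0,"dz":0,"hand":0},{"ax":0,"ay":0,"az":0,"dx":0,"dy":0,"dz":0,"hand":0},{"ax":0,"ay":0,"az":0,"dx":0,"dy":0,"dz":-3,"hand":0},{"ax":0,"ay":0,"az":0,"dx":0,"dy":0,"dz":-7,"hand":0},{"ax":0,"ay":0,"az":0,"dx":0,"dy":0,"dz":-11,"hand":0},{"ax":0,"ay":0,"az":0,"dx":0,"dy":0,"dz":-15,"hand":0},{"ax":0,"ay":0,"az":0,"dx":0,"dy":0,"dz":-15,"hand":0},{"ax":0,"ay":0,"az":0,"dx":0,"dy":0,"dz":-15,"hand":0}]}}

```text
clock: 8.25
eef_pos: [550.5, 69.0, 217.7]
tool_rot: [3.14, -0.001, 1.636]
force: [-0.5, 0.2, -0.3]
width: 85.3
gripper_force: 0.0
```

```bash
python3 - <<'E'
from h import *
s=read_state(); print(s["clock"],s["eef_pos"],s["tool_rot"],s["width"])
from pickle import dump; a=get_image("wrist"); dump(a,open("w6.pkl","wb"))
b=get_image("scene")["pixels"][170:270,210:350,::-1]
cv2.imwrite("pics/p1.png",np.hstack([cv2.resize(a["pixels"][60:360,180:380,::-1],(333,500)),cv2.resize(b,(467,500),interpolation=cv2.INTER_CUBIC)]))
E
```

```text
8.25 [550.48468366  68.96510837 217.68132375] [ 3.13972447e+00 -6.21963257e-04  1.63602254e+00] 85.25826738137609
```

View pics/p1.png

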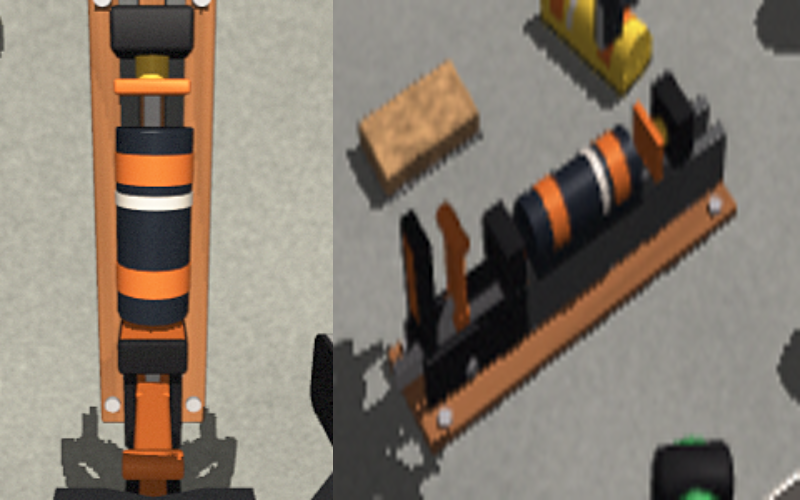

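The cowl lies straight on the bed, between the fixed jaw (left panel, rows 340–374) and the pad (row 87). Next is the trigger: fingers closing along the clamp's x, centred at clamp x -85, about (560.4,-80.7).

Emit:
{"api": "send_rows", "payload": {"series": [{"ax":0,"ay":0,"az":-0.15,"dx":-3,"dy":0,"dz":0,"hand":0},{"ax":0,"ay":0,"az":-0.3,"dx":-6,"dy":0,"dz":0,"hand":0},{"ax":0,"ay":0,"az":-0.45,"dx":-9,"dy":0,"dz":0,"hand":0},{"ax":0,"ay":0,"az":-0.6,"dx":-12,"dy":0,"dz":0,"hand":0},{"ax":0,"ay":0,"az":-0.75,"dx":-15,"dy":0,"dz":0,"hand":0},{"ax":0,"ay":0,"az":-0.9,"dx":-15,"dy":0,"dz":0,"hand":0},{"ax":0,"ay":0,"az":-1.05,"dx":-15,"dy":0,"dz":0,"hand":0},{"ax":0,"ay":0,"az":-1.2,"dx":-15,"dy":0,"dz":0,"hand":0},{"ax":0,"ay":0,"az":-1.35,"dx":-15,"dy":0,"dz":0,"hand":0},{"ax":0,"ay":0,"az":-1.5,"dx":-15,"dy":0,"dz":0,"hand":0}]}}

```text
clock: 9.35
eef_pos: [558.7, -80.8, 215.0]
tool_rot: [3.141, -0.004, -3.141]
force: [-0.7, 0.1, -0.6]
width: 85.5
gripper_force: 0.0
```

Emit:
{"api": "send_rows", "payload": {"series": [{"ax":0,"ay":0,"az":-0.07,"dx":0,"dy":0,"dz":0,"hand":0},{"ax":0,"ay":0,"az":-0.07,"dx":0,"dy":0,"dz":0,"hand":0},{"ax":0,"ay":0,"az":-0.07,"dx":0,"dy":0,"dz":0,"hand":0}]}}

```text
clock: 9.65
eef_pos: [559.1, -81.0, 215.7]
tool_rot: [3.141, -0.002, -3.079]
force: [0.6, 0.4, -0.4]
width: 85.4
gripper_force: 0.0
```

```bash
python3 - <<'E'
from h import *
s=read_state(); print(s["clock"],s["eef_pos"],s["tool_rot"],s["qpos"]); to(560.4,-80.7,113,-3.075)
im=get_image("wrist"); R=Ro.from_euler("xyz",s["tool_rot"])
hsv=cv2.cvtColor(im["pixels"],cv2.COLOR_RGB2HSV)
m=cv2.inRange(hsv,(9,190,130),(18,255,255))
n,l,st,c=cv2.connectedComponentsWithStats(m)
for i in range(1,n):
    if st[i,4]>40:
        x,y,w,h,A=st[i]; print(st[i],"tool@z132",[R.inv().apply(back(im,u,v,138)-s["eef_pos"]).round(1)[:2].tolist() for u,v in((x,y),(x+w,y+h))])
E
```

```text
9.65 [559.14233818 -80.96228849 215.70230776] [ 3.14096968e+00 -2.26665779e-03 -3.07944472e+00] [ 0.09240127  0.49720317  0.00285638  1.74804186 -0.00207432  0.89868659
  1.7291504 ]
shift cm [-1.500e-01  1.000e-02  1.027e+01] turn [ 0.001 -0.002 -0.004]
[540  49  17  21 259] tool@z132 [[117.8, 187.9], [104.2, 203.1]]
[392 174  23  21 320] tool@z132 [[29.4, 92.9], [12.7, 112.8]]
[461 174  25  22 316] tool@z132 [[29.4, 146.5], [11.9, 169.1]]
[511 178  16  41  72] tool@z132 [[26.3, 186.0], [-7.1, 205.7]]
[295 190  18  41 376] tool@z132 [[16.6, 17.8], [-17.5, 33.2]]
[391 205  23  14 222] tool@z132 [[4.5, 94.6], [-7.2, 114.4]]
[459 204  25  15 214] tool@z132 [[5.4, 148.8], [-7.1, 171.0]]
```

Colour detection puts the trigger roll's front at tool y 33.2, which is what was wanted. Descending.

Emit:
{"api": "send_rows", "payload": {"series": [{"ax":0,"ay":0,"az":0,"dx":-0.1,"dy":0,"dz":3,"hand":0},{"ax":0,"ay":0,"az":0,"dx":-0.1,"dy":0,"dz":6,"hand":0},{"ax":0,"ay":0,"az":0,"dx":-0.1,"dy":0,"dz":8.5,"hand":0},{"ax":0,"ay":0,"az":0,"dx":-0.1,"dy":0,"dz":10.2,"hand":0},{"ax":0,"ay":0,"az":0,"dx":-0.1,"dy":0,"dz":10.2,"hand":0},{"ax":0,"ay":0,"az":0,"dx":-0.1,"dy":0,"dz":10.2,"hand":0}]}}

```text
clock: 10.3
eef_pos: [560.9, -80.8, 114.9]
tool_rot: [-3.142, -0.0, -3.078]
force: [1.0, -0.3, 0.5]
width: 85.1
gripper_force: 0.0
```

Emit:
{"api": "send_rows", "payload": {"series": [{"ax":0,"ay":0,"az":0,"dx":0,"dy":0,"dz":0,"hand":1},{"ax":0,"ay":0,"az":0,"dx":0,"dy":0,"dz":0,"hand":1},{"ax":0,"ay":0,"az":0,"dx":0,"dy":0,"dz":0,"hand":1},{"ax":0,"ay":0,"az":0,"dx":0,"dy":0,"dz":0,"hand":1},{"ax":0,"ay":0,"az":0,"dx":0,"dy":0,"dz":0,"hand":1},{"ax":0,"ay":0,"az":0,"dx":0,"dy":0,"dz":0,"hand":1}]}}

```text
clock: 10.9
eef_pos: [562.0, -91.1, 116.9]
tool_rot: [-3.13, 0.003, -3.083]
force: [-0.7, -17.1, 6.9]
width: 13.5
gripper_force: 60.5
```

```bash
cat > det.py <<'E'
from h import *
s=read_state(); print(s["clock"],s["eef_pos"].round(1),s["tool_rot"].round(3),s["width"],s["force"].round(1))
p=np.array([554.7,4.1]);a=1.638;c_,s_=np.cos(a),np.sin(a)
for cam,lo in(("wrist",(9,190,100)),("top",(6,150,90)),("scene",(6,150,70))):
    im=get_image(cam); hsv=cv2.cvtColor(im["pixels"],cv2.COLOR_RGB2HSV)
    m=cv2.inRange(hsv,lo,(18,255,255)); n,l,st,c=cv2.connectedComponentsWithStats(m)
    for i in range(1,n):
        if st[i,4]<12: continue
        x,y,w,h,A=st[i]; o=[]
        for z in(82,135):
            d=back(im,*c[i],z)[:2]-p; o.append(np.round([c_*d[0]+s_*d[1],-s_*d[0]+c_*d[1]],1).tolist())
        if abs(o[0][1])<60 and -140<o[0][0]<230: print(cam,st[i].tolist(),"local@82,135",o)
E
python3 det.py
```

```text
10.9 [562.  -91.1 116.9] [-3.130e+00  3.000e-03 -3.083e+00] 13.537180865991882 [ -0.7 -17.1   6.9]
wrist [464, 192, 39, 31, 420] local@82,135 [[41.7, 17.0], [6.2, 30.5]]
wrist [310, 199, 47, 93, 1307] local@82,135 [[-57.5, -9.2], [-66.9, 11.1]]
wrist [465, 238, 33, 22, 115] local@82,135 [[45.3, -21.5], [8.8, 2.1]]
top [304, 198, 21, 15, 129] local@82,135 [[-55.4, -3.6], [-49.7, 7.0]]
top [287, 200, 10, 6, 27] local@82,135 [[3.2, -15.2], [6.0, -3.9]]
top [278, 202, 9, 18, 137] local@82,135 [[32.9, 2.1], [34.2, 12.4]]
top [252, 205, 9, 18, 134] local@82,135 [[98.3, 1.3], [96.3, 11.7]]
top [232, 206, 16, 19, 116] local@82,135 [[139.9, -6.1], [135.8, 4.7]]
top [213, 210, 4, 4, 12] local@82,135 [[201.9, -17.2], [194.7, -5.9]]
top [215, 216, 124, 24, 899] local@82,135 [[55.1, 44.5], [55.3, 52.7]]
top [215, 220, 10, 4, 26] local@82,135 [[192.7, 10.7], [185.9, 20.6]]
scene [300, 191, 10, 15, 92] local@82,135 [[143.4, -1.6], [115.4, -38.8]]
scene [289, 196, 10, 15, 75] local@82,135 [[107.3, -0.5], [81.0, -37.9]]
scene [270, 205, 11, 14, 77] local@82,135 [[42.7, 1.4], [19.5, -36.0]]
scene [242, 211, 9, 25, 123] local@82,135 [[-51.5, 13.6], [-70.4, -24.4]]
scene [232, 224, 3, 9, 13] local@82,135 [[-94.1, 17.5], [-110.9, -20.6]]
```

```bash
cat > edge.py <<'E'
from h import *
p=np.array([554.7,4.1]);a=1.638;c_,s_=np.cos(a),np.sin(a)
im=get_image("wrist"); m=cv2.inRange(cv2.cvtColor(im["pixels"],cv2.COLOR_RGB2HSV),(9,190,100),(18,255,255))
for v in range(150,330,10):
    u=np.flatnonzero(m[v,230:400])+230
    if len(u)>3:
        o=[]
        for q in(u[0],u[-1]):
            d=back(im,q,v,138)[:2]-p; o.append(np.round([c_*d[0]+s_*d[1],-s_*d[0]+c_*d[1]],1).tolist())
        print(v,u[0],u[-1],len(u),o, im["pixels"][v,max(u[0]-6,0)].tolist(),im["pixels"][v,u[-1]+6].tolist())
for n,l in dict(rollfrontrel=(-52,0,138),rollbackrel=(-68,0,138),rollfrontsq=(-68,0,138),rollbacksq=(-84,0,138),hf=(-87,0,150),hb=(-102,0,150)).items():
    print(n,[proj(im,[p[0]+c_*l[0]-s_*y,p[1]+s_*l[0]+c_*y,l[2]]).round().tolist() for y in(17,-17)])
E
python3 edge.py
```

```text
200 311 327 14 [[-76.8, 31.9], [-69.2, 31.8]] [114, 81, 57] [111, 78, 56]
210 313 330 13 [[-75.7, 26.9], [-67.6, 26.9]] [92, 88, 90] [126, 118, 116]
220 317 337 17 [[-73.7, 21.9], [-64.1, 21.9]] [102, 98, 98] [20, 22, 23]
230 313 357 33 [[-75.4, 16.9], [-54.2, 16.8]] [19, 15, 18] [21, 21, 23]
240 319 338 15 [[-72.4, 11.7], [-63.1, 11.6]] [155, 102, 69] [255, 178, 79]
250 324 338 12 [[-69.7, 6.4], [-62.8, 6.4]] [230, 228, 218] [255, 179, 79]
260 325 335 11 [[-69.0, 1.0], [-64.0, 1.0]] [225, 224, 211] [255, 169, 76]
270 325 335 11 [[-68.8, -4.5], [-63.8, -4.5]] [67, 68, 64] [255, 176, 80]
280 324 334 11 [[-69.1, -10.0], [-64.0, -10.0]] [29, 31, 30] [255, 178, 78]
290 332 336 5 [[-64.8, -15.7], [-62.8, -15.7]] [32, 33, 31] [255, 189, 83]
rollfrontrel [[362.0, 230.0], [357.0, 292.0]]
rollbackrel [[328.0, 230.0], [326.0, 292.0]]
rollfrontsq [[328.0, 230.0], [326.0, 292.0]]
rollbacksq [[295.0, 230.0], [294.0, 292.0]]
hf [[290.0, 239.0], [290.0, 305.0]]
hb [[257.0, 239.0], [258.0, 305.0]]
```

The trigger roll is still at its released position (-69..-54). The fingers slipped over it and gripped only the handle, so the pads were too high. I'll ease the arm to its actual position, open slightly and lift out.

Emit:
{"api": "send_rows", "payload": {"series": [{"ax":0,"ay":0,"az":0,"dx":0,"dy":-0.5,"dz":0,"hand":1},{"ax":0,"ay":0,"az":0,"dx":0,"dy":-1,"dz":0,"hand":1},{"ax":0,"ay":0,"az":0,"dx":0,"dy":-1,"dz":0,"hand":1},{"ax":0,"ay":0,"az":0,"dx":0,"dy":-1,"dz":0,"hand":0.78},{"ax":0,"ay":0,"az":0,"dx":0,"dy":-1,"dz":0,"hand":0.78},{"ax":0,"ay":0,"az":0,"dx":0,"dy":-1,"dz":0,"hand":0.78}]}}

```text
clock: 11.7
eef_pos: [561.4, -90.9, 114.8]
tool_rot: [-3.142, -0.0, -3.077]
force: [-0.3, -0.2, 0.2]
width: 19.0
gripper_force: 0.0
```

Emit:
{"api": "send_rows", "payload": {"series": [{"ax":0,"ay":0,"az":0,"dx":0,"dy":0,"dz":-2,"hand":0.78},{"ax":0,"ay":0,"az":0,"dx":0,"dy":0,"dz":-4.5,"hand":0.78},{"ax":0,"ay":0,"az":0,"dx":0,"dy":0,"dz":-7,"hand":0.78},{"ax":0,"ay":0,"az":0,"dx":0,"dy":1,"dz":-7,"hand":0.78},{"ax":0,"ay":0,"az":0,"dx":0,"dy":1,"dz":-7,"hand":0},{"ax":0,"ay":0,"az":0,"dx":0,"dy":1,"dz":-7,"hand":0},{"ax":0,"ay":0,"az":0,"dx":0,"dy":1,"dz":-7,"hand":0},{"ax":0,"ay":0,"az":0,"dx":0,"dy":1,"dz":-7,"hand":0}]}}

```text
clock: 12.5
eef_pos: [560.3, -81.2, 184.0]
tool_rot: [3.142, -0.002, -3.078]
force: [0.5, -1.0, 1.5]
width: 75.2
gripper_force: 0.0
```

```bash
python3 edge.py; python3 - <<'E'
from h import *
s=read_state(); print(s["eef_pos"],s["tool_rot"],s["width"]); to(560.4,-80.7,103,-3.075)
E
```

```text
190 293 305 7 [[-71.3, 23.5], [-63.0, 23.5]] [96, 92, 91] [96, 92, 90]
200 298 318 16 [[-67.7, 16.5], [-53.9, 16.4]] [89, 87, 86] [7, 3, 6]
210 293 318 13 [[-71.0, 9.3], [-53.6, 9.3]] [38, 36, 37] [26, 24, 25]
220 269 317 13 [[-87.8, 2.1], [-54.1, 2.0]] [16, 11, 13] [218, 139, 85]
230 297 316 10 [[-68.0, -5.4], [-54.5, -5.5]] [194, 194, 176] [195, 191, 177]
240 297 316 10 [[-67.8, -13.0], [-54.2, -13.0]] [181, 179, 165] [194, 192, 178]
rollfrontrel [[321.0, 199.0], [319.0, 245.0]]
rollbackrel [[298.0, 199.0], [297.0, 245.0]]
rollfrontsq [[298.0, 199.0], [297.0, 245.0]]
rollbacksq [[274.0, 199.0], [274.0, 245.0]]
hf [[270.0, 204.0], [270.0, 252.0]]
hb [[247.0, 204.0], [248.0, 252.0]]
[560.436322   -81.14093258 184.14855766] [ 3.14151293e+00 -1.39603214e-03 -3.07781653e+00] 82.13782109747777
shift cm [-0.01  0.04  8.11] turn [ 0.    -0.001 -0.003]
```

Emit:
{"api": "send_rows", "payload": {"series": [{"ax":0,"ay":0,"az":0,"dx":0,"dy":0,"dz":2,"hand":0},{"ax":0,"ay":0,"az":0,"dx":0,"dy":0,"dz":4,"hand":0},{"ax":0,"ay":0,"az":0,"dx":0,"dy":0,"dz":6,"hand":0},{"ax":0,"ay":0,"az":0,"dx":0,"dy":0,"dz":7.5,"hand":0},{"ax":0,"ay":0,"az":0,"dx":0,"dy":0,"dz":8.1,"hand":0},{"ax":0,"ay":0,"az":0,"dx":0,"dy":0,"dz":8.1,"hand":0}]}}

```text
clock: 13.15
eef_pos: [560.2, -80.9, 103.0]
tool_rot: [3.141, -0.002, -3.078]
force: [-0.5, -0.2, 0.8]
width: 85.6
gripper_force: 0.0
```

Emit:
{"api": "send_rows", "payload": {"series": [{"ax":0,"ay":0,"az":0,"dx":0,"dy":0,"dz":0,"hand":0.3},{"ax":0,"ay":0,"az":0,"dx":0,"dy":0,"dz":0,"hand":0.4},{"ax":0,"ay":0,"az":0,"dx":0,"dy":0,"dz":0,"hand":0.5},{"ax":0,"ay":0,"az":0,"dx":0,"dy":0,"dz":0,"hand":0.5},{"ax":0,"ay":0,"az":0,"dx":0,"dy":0,"dz":0,"hand":0.5}]}}

```text
clock: 13.65
eef_pos: [562.1, -76.8, 105.7]
tool_rot: [3.137, 0.003, -3.075]
force: [-0.3, 7.6, 7.2]
width: 43.0
gripper_force: 5.9
```

```bash
python3 edge.py
```

```text
210 291 305 13 [[-73.2, 29.1], [-67.1, 29.1]] [124, 122, 118] [117, 116, 114]
220 292 306 12 [[-72.7, 24.5], [-66.5, 24.5]] [100, 98, 95] [132, 128, 126]
230 261 315 20 [[-86.5, 19.8], [-62.3, 19.8]] [18, 17, 20] [14, 18, 9]
240 261 298 14 [[-86.6, 15.0], [-69.8, 15.0]] [30, 30, 30] [255, 188, 84]
250 259 317 26 [[-87.5, 10.1], [-61.0, 10.1]] [27, 23, 27] [114, 115, 110]
260 259 316 30 [[-87.6, 5.2], [-61.3, 5.1]] [33, 30, 31] [23, 26, 29]
270 258 316 27 [[-88.1, 0.1], [-61.1, 0.1]] [24, 28, 22] [33, 36, 33]
280 258 316 27 [[-88.2, -5.1], [-60.9, -5.1]] [22, 24, 28] [33, 35, 34]
290 285 315 28 [[-75.4, -10.3], [-61.2, -10.4]] [225, 223, 208] [32, 36, 35]
300 292 306 7 [[-72.0, -15.7], [-65.3, -15.7]] [232, 230, 219] [252, 225, 183]
rollfrontrel [[338.0, 236.0], [334.0, 302.0]]
rollbackrel [[302.0, 236.0], [300.0, 302.0]]
rollfrontsq [[302.0, 236.0], [300.0, 302.0]]
rollbacksq [[267.0, 236.0], [267.0, 302.0]]
hf [[259.0, 246.0], [260.0, 317.0]]
hb [[223.0, 246.0], [226.0, 317.0]]
```

Now the trigger is squeezed about half way, with the fingers correctly straddling it. I'll complete this stroke gently with a bit of down bias.

Emit:
{"api": "send_rows", "payload": {"series": [{"ax":0,"ay":0,"az":0,"dx":0,"dy":0,"dz":0.3,"hand":0.54},{"ax":0,"ay":0,"az":0,"dx":0,"dy":0,"dz":0.3,"hand":0.58},{"ax":0,"ay":0,"az":0,"dx":0,"dy":0,"dz":0.3,"hand":0.6},{"ax":0,"ay":0,"az":0,"dx":0,"dy":0,"dz":0.3,"hand":0.6}]}}

```text
clock: 14.1
eef_pos: [563.0, -81.1, 103.4]
tool_rot: [-3.141, 0.005, -3.077]
force: [-0.2, -0.3, 9.8]
width: 34.5
gripper_force: 10.2
```

```bash
python3 edge.py; python3 det.py|grep -v wrist
```

```text
210 292 307 11 [[-77.0, 29.3], [-70.6, 29.2]] [126, 123, 117] [109, 105, 102]
220 291 306 13 [[-77.4, 24.7], [-70.9, 24.7]] [103, 98, 97] [117, 115, 109]
230 269 307 24 [[-87.0, 20.1], [-70.3, 20.1]] [35, 34, 37] [26, 30, 29]
240 277 287 10 [[-83.5, 15.4], [-79.1, 15.4]] [48, 51, 55] [255, 190, 91]
250 277 309 30 [[-83.5, 10.6], [-69.1, 10.6]] [234, 233, 222] [97, 92, 90]
260 268 306 27 [[-87.6, 5.7], [-70.3, 5.7]] [26, 22, 18] [34, 36, 34]
270 277 308 30 [[-83.5, 0.7], [-69.3, 0.7]] [231, 231, 220] [27, 30, 30]
280 277 307 27 [[-83.4, -4.3], [-69.6, -4.3]] [231, 228, 219] [32, 29, 31]
290 277 306 22 [[-83.4, -9.5], [-69.9, -9.5]] [233, 231, 221] [29, 28, 33]
300 282 298 13 [[-81.1, -14.8], [-73.5, -14.8]] [224, 222, 209] [255, 194, 102]
rollfrontrel [[348.0, 237.0], [344.0, 304.0]]
rollbackrel [[312.0, 237.0], [310.0, 304.0]]
rollfrontsq [[312.0, 237.0], [310.0, 304.0]]
rollbacksq [[276.0, 237.0], [276.0, 304.0]]
hf [[269.0, 247.0], [269.0, 320.0]]
hb [[232.0, 247.0], [235.0, 320.0]]
14.15 [563.  -81.1 103.4] [-3.141  0.005 -3.077] 34.47340911222558 [-0.8  0.2 10. ]
top [304, 199, 5
[... 272 characters left out ...]
5, 9, 18, 134] local@82,135 [[98.3, 1.3], [96.3, 11.7]]
top [235, 206, 13, 18, 102] local@82,135 [[133.6, -4.6], [129.9, 6.1]]
top [222, 209, 5, 3, 13] local@82,135 [[177.2, -17.5], [171.2, -6.2]]
top [213, 210, 4, 4, 12] local@82,135 [[201.9, -17.2], [194.7, -5.9]]
top [215, 216, 124, 24, 899] local@82,135 [[55.2, 44.5], [55.4, 52.7]]
top [215, 220, 13, 4, 36] local@82,135 [[188.5, 10.5], [182.0, 20.5]]
scene [298, 192, 10, 15, 76] local@82,135 [[137.6, -1.0], [109.8, -38.3]]
scene [289, 196, 10, 14, 74] local@82,135 [[107.5, -0.2], [81.2, -37.5]]
scene [270, 205, 11, 14, 77] local@82,135 [[42.7, 1.4], [19.5, -36.0]]
scene [237, 213, 12, 24, 104] local@82,135 [[-63.3, 12.7], [-81.6, -25.2]]
```

Full stroke: roll at -83..-70, width 34.5, and the pad has advanced. Repeating release/squeeze cycles.

Emit:
{"api": "send_rows", "payload": {"series": [{"ax":0,"ay":0,"az":0,"dx":0,"dy":0,"dz":0,"hand":0.1},{"ax":0,"ay":0,"az":0,"dx":0,"dy":0,"dz":0,"hand":0.1},{"ax":0,"ay":0,"az":0,"dx":0,"dy":0,"dz":0,"hand":0.1},{"ax":0,"ay":0,"az":0,"dx":0,"dy":0,"dz":0,"hand":0.1},{"ax":0,"ay":0,"az":0,"dx":0,"dy":0,"dz":0,"hand":0.3},{"ax":0,"ay":0,"az":0,"dx":0,"dy":0,"dz":0,"hand":0.4},{"ax":0,"ay":0,"az":0,"dx":0,"dy":0,"dz":0,"hand":0.5},{"ax":0,"ay":0,"az":0,"dx":0,"dy":0,"dz":0,"hand":0.6},{"ax":0,"ay":0,"az":0,"dx":0,"dy":0,"dz":0,"hand":0.61},{"ax":0,"ay":0,"az":0,"dx":0,"dy":0,"dz":0,"hand":0.61}]}}

```text
clock: 15.3
eef_pos: [561.4, -81.6, 102.0]
tool_rot: [-3.141, 0.001, -3.078]
force: [-2.1, -0.5, 8.6]
width: 33.8
gripper_force: 8.2
```

```bash
python3 edge.py|grep -E "^2[5-8]0"; python3 det.py|grep -E "scene|clock|^1"
```

```text
250 269 308 15 [[-87.5, 12.7], [-70.2, 12.6]] [36, 36, 41] [94, 97, 99]
260 276 308 26 [[-84.4, 7.8], [-70.1, 7.8]] [181, 166, 145] [37, 39, 36]
270 276 307 24 [[-84.4, 2.9], [-70.4, 2.9]] [203, 187, 166] [33, 31, 29]
280 276 307 28 [[-84.4, -2.1], [-70.2, -2.1]] [231, 224, 200] [27, 29, 28]
15.35 [561.4 -81.6 102. ] [-3.141e+00  1.000e-03 -3.078e+00] 33.40905078295717 [-1.5 -1.4  8.2]
scene [296, 193, 10, 15, 47] local@82,135 [[133.8, -0.5], [106.2, -37.8]]
scene [289, 196, 10, 15, 75] local@82,135 [[107.3, -0.5], [81.0, -37.9]]
scene [270, 205, 11, 14, 77] local@82,135 [[42.7, 1.4], [19.5, -36.0]]
scene [237, 213, 12, 24, 103] local@82,135 [[-64.0, 12.5], [-82.2, -25.4]]
```

Emit:
{"api": "send_rows", "payload": {"series": [{"ax":0,"ay":0,"az":0,"dx":0,"dy":0,"dz":0,"hand":0.1},{"ax":0,"ay":0,"az":0,"dx":0,"dy":0,"dz":0,"hand":0.1},{"ax":0,"ay":0,"az":0,"dx":0,"dy":0,"dz":0,"hand":0.1},{"ax":0,"ay":0,"az":0,"dx":0,"dy":0,"dz":0,"hand":0.1},{"ax":0,"ay":0,"az":0,"dx":0,"dy":0,"dz":0,"hand":0.3},{"ax":0,"ay":0,"az":0,"dx":0,"dy":0,"dz":0,"hand":0.4},{"ax":0,"ay":0,"az":0,"dx":0,"dy":0,"dz":0,"hand":0.5},{"ax":0,"ay":0,"az":0,"dx":0,"dy":0,"dz":0,"hand":0.6},{"ax":0,"ay":0,"az":0,"dx":0,"dy":0,"dz":0,"hand":0.61},{"ax":0,"ay":0,"az":0,"dx":0,"dy":0,"dz":0,"hand":0.61}]}}

```text
clock: 16.5
eef_pos: [561.5, -81.6, 102.2]
tool_rot: [-3.141, 0.002, -3.078]
force: [-1.8, -0.4, 9.1]
width: 33.5
gripper_force: 8.8
```

```bash
python3 det.py|grep -E "scene|top|^1"; python3 - <<'E'
from h import *
# dark sliding-jaw extent along its top centreline in the top view (local x at z=106), yellow plunger pixels
p=np.array([554.7,4.1]);a=1.638;c,s=np.cos(a),np.sin(a)
im=get_image("top")
for y in(-8,8):
    print(y,[(x,im["pixels"][tuple(proj(im,[p[0]+c*x-s*y,p[1]+s*x+c*y,104]).round().astype(int)[::-1])].tolist()) for x in range(96,186,3)])
E
```

```text
16.5 [561.5 -81.6 102.2] [-3.141e+00  2.000e-03 -3.078e+00] 33.46246739826731 [-1.8 -0.4  9.1]
top [304, 199, 5, 4, 16] local@82,135 [[-29.7, -15.6], [-25.2, -4.3]]
top [292, 200, 4, 5, 13] local@82,135 [[0.1, -15.6], [3.1, -4.3]]
top [279, 202, 9, 18, 130] local@82,135 [[29.6, 1.0], [31.1, 11.4]]
top [317, 203, 15, 11, 91] local@82,135 [[-72.5, 6.6], [-66.0, 16.7]]
top [254, 205, 9, 18, 133] local@82,135 [[94.4, 1.7], [92.6, 12.1]]
top [240, 206, 11, 18, 83] local@82,135 [[122.1, -2.5], [118.9, 8.1]]
top [222, 208, 10, 4, 30] local@82,135 [[170.4, -17.2], [164.8, -5.8]]
top [213, 210, 4, 4, 12] local@82,135 [[201.9, -17.2], [194.7, -5.9]]
top [215, 216, 124, 24, 918] local@82,135 [[55.4, 44.4], [55.6, 52.6]]
top [215, 220, 18, 4, 45] local@82,135 [[183.3, 10.6], [177.0, 20.6]]
scene [295, 193, 9, 16, 35] local@82,135 [[128.7, 1.5], [101.4, -35.9]]
scene [288, 197, 10, 14, 71] local@82,135 [[103.8, -0.9], [77.6, -38.2]]
scene [269, 206, 12, 14, 76] local@82,135 [[39.2, -0.5], [16.0, -37.8]]
scene [237, 213, 12, 24, 104] local@82,135 [[-64.1, 12.3], [-82.3, -25.6]]
-8 [(96, [245, 117,
[... 584 characters left out ...]
 105, 81]), (180, [126, 114, 111]), (183, [176, 166, 166])]
8 [(96, [251, 134, 0]), (99, [253, 134, 0]), (102, [135, 74, 50]), (105, [50, 46, 56]), (108, [38, 44, 59]), (111, [39, 46, 58]), (114, [80, 54, 56]), (117, [255, 130, 0]), (120, [255, 157, 0]), (123, [252, 168, 0]), (126, [196, 146, 0]), (129, [132, 103, 11]), (132, [106, 82, 14]), (135, [58, 47, 22]), (138, [35, 34, 35]), (141, [43, 41, 43]), (144, [47, 43, 47]), (147, [50, 48, 50]), (150, [52, 50, 52]), (153, [58, 55, 58]), (156, [49, 46, 50]), (159, [37, 36, 37]), (162, [32, 33, 35]), (165, [32, 32, 33]), (168, [33, 34, 37]), (171, [32, 32, 35]), (174, [30, 32, 35]), (177, [31, 31, 36]), (180, [33, 33, 37]), (183, [45, 36, 33])]
```

Emit:
{"api": "send_rows", "payload": {"series": [{"ax":0,"ay":0,"az":0,"dx":0,"dy":0,"dz":0,"hand":0.1},{"ax":0,"ay":0,"az":0,"dx":0,"dy":0,"dz":0,"hand":0.1},{"ax":0,"ay":0,"az":0,"dx":0,"dy":0,"dz":0,"hand":0.1},{"ax":0,"ay":0,"az":0,"dx":0,"dy":0,"dz":0,"hand":0.1},{"ax":0,"ay":0,"az":0,"dx":0,"dy":0,"dz":0,"hand":0.3},{"ax":0,"ay":0,"az":0,"dx":0,"dy":0,"dz":0,"hand":0.4},{"ax":0,"ay":0,"az":0,"dx":0,"dy":0,"dz":0,"hand":0.5},{"ax":0,"ay":0,"az":0,"dx":0,"dy":0,"dz":0,"hand":0.6},{"ax":0,"ay":0,"az":0,"dx":0,"dy":0,"dz":0,"hand":0.61},{"ax":0,"ay":0,"az":0,"dx":0,"dy":0,"dz":0,"hand":0.61}]}}

```text
clock: 17.7
eef_pos: [561.5, -81.6, 102.2]
tool_rot: [-3.141, 0.002, -3.078]
force: [-1.7, 0.0, 9.2]
width: 33.6
gripper_force: 8.8
```

Emit:
{"api": "send_rows", "payload": {"series": [{"ax":0,"ay":0,"az":0,"dx":0,"dy":0,"dz":0,"hand":0.1},{"ax":0,"ay":0,"az":0,"dx":0,"dy":0,"dz":0,"hand":0.1},{"ax":0,"ay":0,"az":0,"dx":0,"dy":0,"dz":0,"hand":0.1},{"ax":0,"ay":0,"az":0,"dx":0,"dy":0,"dz":0,"hand":0.1},{"ax":0,"ay":0,"az":0,"dx":0,"dy":0,"dz":0,"hand":0.3},{"ax":0,"ay":0,"az":0,"dx":0,"dy":0,"dz":0,"hand":0.4},{"ax":0,"ay":0,"az":0,"dx":0,"dy":0,"dz":0,"hand":0.5},{"ax":0,"ay":0,"az":0,"dx":0,"dy":0,"dz":0,"hand":0.6},{"ax":0,"ay":0,"az":0,"dx":0,"dy":0,"dz":0,"hand":0.61},{"ax":0,"ay":0,"az":0,"dx":0,"dy":0,"dz":0,"hand":0.61}]}}

```text
clock: 18.7
eef_pos: [561.5, -81.5, 102.3]
tool_rot: [-3.141, 0.002, -3.078]
force: [-2.4, 0.5, 10.2]
width: 33.5
gripper_force: 13.9
```

```bash
cat > prof.py <<'E'
from h import *
p=np.array([554.7,4.1]);a=1.638;c,s=np.cos(a),np.sin(a)
im=get_image("top")
for y in(-8,8):
    print(y,[(x,im["pixels"][tuple(proj(im,[p[0]+c*x-s*y,p[1]+s*x+c*y,104]).round().astype(int)[::-1])].tolist()) for x in range(90,156,3)])
E
python3 prof.py; python3 det.py|grep -E "scene|top|^1"
```

```text
-8 [(90, [246, 120, 0]), (93, [216, 96, 23]), (96, [94, 55, 48]), (99, [37, 43, 53]), (102, [32, 39, 51]), (105, [31, 39, 52]), (108, [226, 98, 9]), (111, [255, 139, 0]), (114, [252, 133, 18]), (117, [198, 105, 44]), (120, [144, 88, 48]), (123, [36, 28, 26]), (126, [34, 33, 37]), (129, [42, 40, 43]), (132, [46, 42, 45]), (135, [48, 45, 47]), (138, [50, 47, 50]), (141, [52, 49, 50]), (144, [77, 54, 44]), (147, [143, 87, 49]), (150, [167, 128, 114]), (153, [162, 111, 81])]
8 [(90, [252, 131, 0]), (93, [237, 115, 22]), (96, [140, 77, 51]), (99, [54, 50, 62]), (102, [36, 44, 58]), (105, [74, 49, 53]), (108, [211, 96, 34]), (111, [254, 129, 0]), (114, [255, 142, 0]), (117, [138, 99, 5]), (120, [108, 84, 16]), (123, [57, 46, 22]), (126, [35, 32, 35]), (129, [43, 40, 45]), (132, [46, 44, 46]), (135, [49, 46, 49]), (138, [54, 51, 53]), (141, [55, 51, 53]), (144, [49, 46, 48]), (147, [32, 31, 32]), (150, [33, 33, 35]), (153, [31, 33, 35])]
18.75 [561.5 -81.5 102.3] [-3.141e+00  2.000e-03 -3.078e+00] 33.74843818883962 [-2.3 -0.1  9.9]
top [304, 199, 5, 4, 16] local@82,135 [[-29.7, -15.6], [-25
[... 158 characters left out ...]
 204, 11, 18, 134] local@82,135 [[87.2, 0.8], [85.7, 11.3]]
top [245, 206, 9, 17, 80] local@82,135 [[114.0, -1.1], [111.3, 9.4]]
top [222, 208, 15, 4, 46] local@82,135 [[164.4, -17.0], [159.1, -5.6]]
top [213, 210, 4, 4, 12] local@82,135 [[201.9, -17.2], [194.7, -5.9]]
top [215, 216, 124, 24, 913] local@82,135 [[55.6, 44.3], [55.8, 52.6]]
top [215, 219, 23, 5, 56] local@82,135 [[176.8, 10.7], [170.9, 20.7]]
scene [292, 194, 10, 16, 36] local@82,135 [[121.3, 3.0], [94.3, -34.5]]
scene [286, 198, 10, 14, 71] local@82,135 [[96.5, -0.8], [70.7, -38.2]]
scene [267, 207, 11, 14, 76] local@82,135 [[31.8, -0.0], [9.0, -37.4]]
scene [237, 213, 12, 24, 104] local@82,135 [[-64.0, 12.2], [-82.3, -25.7]]
```

The cowl is now against the fixed jaw and the pad is starting to go in. Two more strokes.

Emit:
{"api": "send_rows", "payload": {"series": [{"ax":0,"ay":0,"az":0,"dx":0,"dy":0,"dz":0,"hand":0.1},{"ax":0,"ay":0,"az":0,"dx":0,"dy":0,"dz":0,"hand":0.1},{"ax":0,"ay":0,"az":0,"dx":0,"dy":0,"dz":0,"hand":0.1},{"ax":0,"ay":0,"az":0,"dx":0,"dy":0,"dz":0,"hand":0.1},{"ax":0,"ay":0,"az":0,"dx":0,"dy":0,"dz":0,"hand":0.3},{"ax":0,"ay":0,"az":0,"dx":0,"dy":0,"dz":0,"hand":0.4},{"ax":0,"ay":0,"az":0,"dx":0,"dy":0,"dz":0,"hand":0.5},{"ax":0,"ay":0,"az":0,"dx":0,"dy":0,"dz":0,"hand":0.6},{"ax":0,"ay":0,"az":0,"dx":0,"dy":0,"dz":0,"hand":0.61},{"ax":0,"ay":0,"az":0,"dx":0,"dy":0,"dz":0,"hand":0.61}]}}

```text
clock: 19.9
eef_pos: [561.5, -81.5, 102.4]
tool_rot: [-3.141, 0.002, -3.077]
force: [-2.7, -0.1, 10.3]
width: 33.9
gripper_force: 17.4
```

Emit:
{"api": "send_rows", "payload": {"series": [{"ax":0,"ay":0,"az":0,"dx":0,"dy":0,"dz":0,"hand":0.1},{"ax":0,"ay":0,"az":0,"dx":0,"dy":0,"dz":0,"hand":0.1},{"ax":0,"ay":0,"az":0,"dx":0,"dy":0,"dz":0,"hand":0.1},{"ax":0,"ay":0,"az":0,"dx":0,"dy":0,"dz":0,"hand":0.1},{"ax":0,"ay":0,"az":0,"dx":0,"dy":0,"dz":0,"hand":0.3},{"ax":0,"ay":0,"az":0,"dx":0,"dy":0,"dz":0,"hand":0.4},{"ax":0,"ay":0,"az":0,"dx":0,"dy":0,"dz":0,"hand":0.5},{"ax":0,"ay":0,"az":0,"dx":0,"dy":0,"dz":0,"hand":0.6},{"ax":0,"ay":0,"az":0,"dx":0,"dy":0,"dz":0,"hand":0.61},{"ax":0,"ay":0,"az":0,"dx":0,"dy":0,"dz":0,"hand":0.61}]}}

```text
clock: 20.9
eef_pos: [561.5, -81.3, 102.5]
tool_rot: [-3.141, 0.002, -3.078]
force: [-2.4, 0.8, 12.2]
width: 33.8
gripper_force: 25.4
```

```bash
python3 prof.py; python3 det.py|grep -E "scene|top|^2"
```

```text
-8 [(90, [246, 120, 0]), (93, [215, 97, 22]), (96, [94, 55, 48]), (99, [36, 41, 51]), (102, [34, 43, 53]), (105, [31, 38, 51]), (108, [229, 102, 9]), (111, [255, 141, 0]), (114, [245, 121, 10]), (117, [107, 52, 17]), (120, [31, 26, 30]), (123, [42, 39, 41]), (126, [44, 43, 45]), (129, [46, 45, 46]), (132, [48, 45, 45]), (135, [51, 46, 48]), (138, [88, 62, 50]), (141, [142, 90, 55]), (144, [164, 100, 57]), (147, [173, 104, 56]), (150, [166, 128, 114]), (153, [164, 112, 83])]
8 [(90, [252, 131, 0]), (93, [238, 115, 21]), (96, [143, 79, 54]), (99, [53, 50, 60]), (102, [38, 46, 58]), (105, [79, 53, 55]), (108, [213, 98, 35]), (111, [255, 130, 0]), (114, [255, 141, 0]), (117, [89, 52, 23]), (120, [34, 32, 36]), (123, [44, 41, 44]), (126, [46, 45, 47]), (129, [48, 45, 48]), (132, [55, 50, 51]), (135, [54, 52, 54]), (138, [44, 43, 45]), (141, [37, 36, 36]), (144, [33, 33, 32]), (147, [33, 33, 33]), (150, [33, 34, 36]), (153, [30, 31, 32])]
20.95 [561.5 -81.3 102.6] [-3.141e+00  2.000e-03 -3.078e+00] 33.98292963391862 [-1.8 -0.9 11.3]
top [304, 199, 5, 4, 16] local@82,135 [[-29.7, -15.6], [-
[... 158 characters left out ...]
5, 204, 11, 18, 134] local@82,135 [[87.2, 0.8], [85.7, 11.3]]
top [222, 207, 17, 5, 53] local@82,135 [[161.4, -17.1], [156.2, -5.7]]
top [248, 206, 6, 17, 70] local@82,135 [[113.1, 0.6], [110.3, 11.0]]
top [213, 210, 4, 4, 12] local@82,135 [[201.9, -17.2], [194.7, -5.9]]
top [215, 216, 124, 24, 913] local@82,135 [[55.4, 44.3], [55.5, 52.6]]
top [215, 219, 25, 5, 61] local@82,135 [[174.9, 10.7], [169.0, 20.6]]
scene [292, 194, 9, 16, 33] local@82,135 [[120.8, 3.5], [93.8, -34.0]]
scene [286, 198, 10, 14, 71] local@82,135 [[96.5, -0.8], [70.7, -38.2]]
scene [267, 207, 11, 14, 77] local@82,135 [[31.7, 0.1], [8.9, -37.3]]
scene [237, 213, 12, 24, 106] local@82,135 [[-63.5, 12.4], [-81.8, -25.5]]
```

The cowl is still, and the yellow plunger has gone in completely (the pad-to-jaw gap shrank about 9–10 mm). Release and retreat upward.

Emit:
{"api": "send_rows", "payload": {"series": [{"ax":0,"ay":0,"az":0,"dx":0,"dy":0,"dz":0,"hand":0},{"ax":0,"ay":0,"az":0,"dx":0,"dy":0,"dz":0,"hand":0},{"ax":0,"ay":0,"az":0,"dx":0,"dy":0,"dz":0,"hand":0},{"ax":0,"ay":0,"az":0,"dx":0,"dy":0,"dz":0,"hand":0},{"ax":0,"ay":0,"az":0,"dx":0,"dy":0,"dz":0,"hand":0},{"ax":0,"ay":0,"az":0,"dx":0,"dy":0,"dz":-3,"hand":0},{"ax":0,"ay":0,"az":0,"dx":0,"dy":0,"dz":-7,"hand":0},{"ax":0,"ay":0,"az":0,"dx":0,"dy":0,"dz":-11,"hand":0},{"ax":0,"ay":0,"az":0,"dx":0,"dy":0,"dz":-12,"hand":0},{"ax":0,"ay":0,"az":0,"dx":0,"dy":0,"dz":-12,"hand":0}]}}

```text
clock: 22.1
eef_pos: [562.1, -81.3, 222.7]
tool_rot: [-3.141, 0.004, -3.078]
force: [0.2, -0.5, -1.2]
width: 85.5
gripper_force: 0.0
```

```bash
python3 edge.py|head -8; python3 prof.py|cut -c1-420; python3 det.py|grep -E "scene|^2"
```

```text
170 379 396 17 [[-1.0, 29.3], [12.5, 29.2]] [21, 27, 27] [23, 25, 27]
180 301 399 18 [[-62.8, 21.4], [15.8, 21.2]] [93, 49, 24] [41, 48, 50]
190 271 384 13 [[-86.9, 13.2], [4.5, 13.0]] [34, 31, 34] [253, 166, 81]
200 295 396 15 [[-67.3, 4.8], [15.1, 4.7]] [48, 44, 49] [43, 56, 64]
210 296 396 26 [[-66.4, -3.6], [16.0, -3.8]] [186, 126, 84] [41, 44, 52]
220 295 310 9 [[-67.1, -12.3], [-54.6, -12.3]] [187, 186, 171] [183, 181, 167]
rollfrontrel [[314.0, 185.0], [313.0, 225.0]]
rollbackrel [[294.0, 185.0], [294.0, 225.0]]
-8 [(90, [246, 119, 0]), (93, [214, 96, 21]), (96, [95, 57, 50]), (99, [35, 39, 52]), (102, [33, 40, 51]), (105, [30, 37, 50]), (108, [228, 101, 9]), (111, [255, 141, 0]), (114, [245, 120, 12]), (117, [107, 51, 18]), (120, [32, 25, 28]), (123, [43, 41, 43]), (126, [44, 42, 45]), (129, [45, 42, 46]), (132, [47, 47, 48]), (135, [53, 48, 50]), (138, [89, 62, 49]), (141, [140, 87, 53]), (144, [166, 101, 58]), (147, [172,
8 [(90, [252, 132, 0]), (93, [238, 116, 23]), (96, [140, 78, 50]), (99, [55, 50, 61]), (102, [37, 46, 59]), (105, [78, 53, 56]), (108, [212, 96, 33]), (111, [255, 132, 0]), (114, [255, 143, 0]), (117, [89, 54, 24]), (120, [31, 32, 36]), (123, [42, 40, 44]), (126, [45, 43, 46]), (129, [49, 45, 48]), (132, [53, 49, 53]), (135, [54, 52, 53]), (138, [48, 46, 48]), (141, [36, 34, 38]), (144, [34, 32, 34]), (147, [32, 32, 
22.2 [559.9 -81.  219.8] [ 3.141e+00 -2.000e-03 -3.078e+00] 85.25996313941508 [ 0.2 -0.   0.2]
scene [292, 194, 10, 16, 34] local@82,135 [[120.9, 3.1], [94.0, -34.4]]
scene [286, 198, 10, 14, 71] local@82,135 [[96.5, -0.8], [70.7, -38.2]]
scene [267, 207, 11, 14, 77] local@82,135 [[31.7, 0.1], [8.9, -37.3]]
scene [241, 211, 10, 25, 127] local@82,135 [[-51.3, 15.0], [-70.2, -23.0]]
scene [232, 220, 3, 13, 20] local@82,135 [[-90.9, 24.6], [-107.9, -13.9]]
```

The trigger is back at its released position (roll -67..-54), and the jaw and cowl are holding. Handing in.

```bash
python3 -c "
from cell import finish_job; print(finish_job())"
```

```text
the job is handed in; nothing more can be done
None
```

The job is handed in: the dark cowl is clamped on the bed against the fixed jaw with the spring pad about 9–10 mm in by the camera images, the trigger released and the arm clear; the hand-in gave no verdict, and on the first squeeze attempt the fingers slipped over the trigger, so I lifted out and redid it lower.

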